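# Close the bobbin mould

### The job

Close the small bobbin mould: push its side core fully home, then lower the matching top half, the right way round, over the two leader pins and press it down until it lies flush on the lower half, and swing the hold-down strap all the way across it under its keeper, to the stop. If the strap is in the way, swing it clear first; leave the spare top half and everything else on the bench where they are.

Things in the scene. Friction and masses are not known exactly. Their poses are not given: they have to be found in the camera images.
- mould: lower half of a hand mould, bolted down: aluminium block 54 mm (x) by 100 mm (y), top (parting face) 34 mm above the bench, on a dark base plate 6 mm high, x -54..60, y -64..72 mm. Origin on the bench under the block's centre, z up, x towards the strap's pivot side, y towards the side core.
- mould_seat (a point): centre of the flat parting face, 34 mm above the bench; axes as the mould. Four thin ejector pins stand 4.5 to 6.2 mm out of the face: they carry the top half's weight and yield together, without springing back, to a downward push of about 7 N
- mould_pin_big (a point): foot of the big leader pin (on the parting face), 10 mm thick, at x 17, y -38 mm in the mould
- mould_pin_small (a point): foot of the small leader pin, 8 mm thick, at x -18, y 34 mm in the mould. Both pins stand 14 mm above the parting face and taper over their last 3 mm
- strap_pivot (a point): pivot axis of the strap at bench height, at x 46, y -34 mm in the mould; its post is 19 mm thick, with the nut 61 mm high. In front of the block, at x -37..-47, y -15..-37 mm, stands the strap's keeper: a dark steel hook 62.5 mm high whose lip the strap slides under to its stop
- core (a joint): side core, a steel slide at the mould's +y end: 0 = fully home, up to 0.014 m out along the mould's +y; stays where it is left, about 3 N to push. Its horn (11 mm in x, 10 mm in y, 8 mm above the parting face) is centred at x 0, y 40 mm when home; with the core out it stands under the top half's rim and keeps it from seating
- core_face (a point): centre of the outer face of the core's dark push plate (30 mm wide in x, 8.5 to 32.5 mm above the bench); faces the mould's +y, is pushed towards -y; moves with the core, at y 75 mm in the mould when home
- strap (a joint): hold-down strap, turns level about its pivot: 0 = across the mould, pointing to its -x (stop); grows to 1.75 rad anticlockwise from above (1.57: points to -y); below 1.4 it is in the way of the top half. Stays where left, 1 N at the knob. 16 mm wide, from 50 to 57 mm above the bench: 2 mm over a seated top half, and stopped by one that stands higher
- strap_knob (a point): the strap's upright black knob, 14 mm thick, from 57 to 92 mm above the bench (this point 74.5 mm), 104 mm from the pivot axis; moves with the strap
- top_half_mid (a point): centre, half-way up, of the matching top half: loose aluminium plate 62 mm (x) by 104 mm (y), 14 mm thick, 0.17 to 0.31 kg, right side up. Holes 1.2 mm wider than the pins: big at x 17, y -38 mm, small at x -18, y 34 mm; window 15 by 14 mm at x 0, y 40 mm for the core's horn; one inlaid brass ring at x 0, y -6 mm (solid there). Seated, its axes are the mould's
- top_half_big_hole (a point): centre of the matching top half's big hole, at its underside
- spare_half_mid (a point): centre, half-way up, of the spare top half for another mould: same outer size and metal, but its two holes lie on its long centre line, it has no window and two brass rings; not wanted here
- vial_a: open clear vial with a dark label, 34 mm across, 58 mm high, standing; origin at the centre of its foot; bystander
- drum_1: small black sanding drum, 18 mm across, 22 mm high, standing; origin at the centre of its foot; bystander
- pliers: pliers with yellow handles, 54x170x16 mm, lying flat; origin at the centre of the underside, y along its length; bystander
- scissors: scissors, 80x175x8 mm, lying flat; origin at the centre of the underside, y along its length; bystander
- gel_cup: green cup, 59 mm across, 49 mm high, standing; origin at the centre of its foot; bystander
- clear_bottle: small clear bottle, 31 mm across, 78 mm high, standing; origin at the centre of its foot; bystander
- lid_red: loose flat vial cap, 39 mm across, 9 mm high; origin at the centre of its underside; bystander
- tube_blue: lying plastic tube with a cap, 16x101x15 mm; origin at the centre of its underside, y along its length; bystander
Mind the look-alikes: they are no part of the job. What is shaped like the part that bears top_half_mid but red is not meant.

How it is judged:
On the way, in this order (a step that is already met when the one before it is completed fails the run):
1. the side core is fully home (value of joint core below 0.002 m), for 0.2 s.
2. the matching top half sits on both leader pins, flush on the lower half (z of top_half_big_hole in the frame of mould_pin_big between -0.0025 and 0.0015 m and horizontal distance between top_half_big_hole and mould_pin_big below 0.0025 m and horizontal distance between top_half_mid and mould_seat below 0.0025 m and angle between top_half_mid's own z axis and vertical below 0.025 rad and value of joint core below 0.002 m), for 0.2 s.
At the end, for the whole second after the job is handed in: The matching top half lies flush on the parting face (big hole within 2.5 mm of the big pin sideways and 1.5 mm in height, plate centre within 2.5 mm, tilt under 0.025 rad), the side core is home within 2 mm and the strap is across within 0.1 rad of its stop (all of step 2 and value of joint strap below 0.1 rad); the robot touches nothing.
It fails at once if the spare top half or a bystander is moved more than 25 mm or knocked over (distance of any of spare_half_mid, vial_a, drum_1, pliers, scissors, gel_cup, clear_bottle, lid_red, tube_blue from where it was at the start of the episode above 0.025 m or angle between any of vial_a, gel_cup, clear_bottle, drum_1's own z axis and vertical above 0.5 rad).
It also fails if it takes over 72 s, if anything falls off the work surface, if the arm or the gripper's body presses on something with over 40 N, if the wrist force passes 120 N, or if a joint passes its speed limit or range.

### The arm

A 6-joint arm with a two-finger parallel gripper is mounted at the origin on a cart in front of the work surface, level with it; the furniture and walls round the work are solid. World frame = base frame: x ahead of the robot, y to its left, z up, the work surface at z = 0. Lengths are in m, angles in rad, forces in N, time in s.
With the tool pointing down it reaches from about 0.25 to 0.775 m from the base axis. Payload 4 kg.
Tool frame: the origin (TCP) lies on the front face of the gripper's body, between the roots of the fingers; the fingertips stand 73 mm ahead of it and the grasp point (between the pads) lies 54 mm ahead of it; z points along the fingers, y is the direction in which the jaws open and shut (so a half turn about z gives the same grasp; the last joint's range is limited). The gripper opens to 85 mm and grips with 20 to 120 N. Pads are 22 mm wide; open, the fingers measure 114 mm over their backs; the gripper's body (76 mm by 85 mm) begins 54 mm behind the grasp point. The pads swing forward as they close: fully open they stand 13 mm farther back than shut.
Start: joints at [-0.103, 0.087, 1.371, -0, 1.684, -0.103], TCP at [0.55, -0, 0.304] pointing down, gripper open.
Joint ranges: [-3.1, 3.1], [-0.76, 2.03], [0.27, 2.55], [-1.08, 4.22], [0.17, 2.65], [-2.57, 2.57]. Speed limits (rad/s): [2.79, 2.79, 3.14, 3.14, 3.14, 3.14].

### API

Orientations are given as a unit quaternion [x, y, z, w].
In Python, from rig import * gives the robot as it stands. The module is installed in compiled form; this text tells all that it offers.
- The arm moves only by the shell command python3 -m crank 'ROWS'. ROWS is JSON, a list of rows, each a list of 7 numbers: the shift along the world's x, y, z in cm, then the turn, a rotation vector about the world's x, y, z in rad, then the closure, from 0 (fully open) to 1 (shut). In form: [[dx, dy, dz, rx, ry, rz, jaw], ...]. A call has 1 to 20 rows; each row shifts and turns the commanded pose from where the row before left it; what a row does not reach is not made up. A row lasts 1/10 s, in which the tool goes at most 50 mm and 8.59 degrees, less where a joint would pass 70% of its speed; a pose out of reach is approached as far as the arm can. A call with a gripper value outside its range is refused whole. The fingers move at their own pace and stop on an object; the grip force is fixed at half the most. Time passes only in rows, so rows that do not move let the fingers close. It gives the time, the measured TCP pose, the force and the opening at its end, in the units of the state.
- observe(): the state, without advancing time (a new reading comes with each control period).
- grab_frame(name): name is "scene" or "side" or "wrist"; returns the picture (384x512x3 uint8, blue, green, red); there is no depth.
- camera_model(name): a dict with "vertical_fov" (degrees; the focal length in pixels is half the picture's height over the tangent of half this angle, whatever the lens; pixels are square), "cx", "cy" (the principal point, pixels), "k1" (the pictures are not rectified: a ray, as slopes to the right and down, at radius r is drawn at 1 + k1 r^2 times it, then the intrinsics apply), "T" (4x4, takes a point from camera to world coordinates); the wrist camera has in their place "T_tool_cam" (4x4, takes a point from camera to tool coordinates, whose origin is the TCP and whose axes are the flange's). Camera axes: x right, y down, z forward; pixel columns grow to the right and rows downward; lengths in m; the calibration is good to about 2 mm. A picture is of the moment at which its call begins: read the wrist's pose just before it. camera_model takes no time and is no camera call.
- job_done(): hands the job in, once; it reports no verdict.
The state is a dict: "clock": time; "joint_positions": joint angles; "qvel": joint speeds; "joint_torque": joint torques, N m; "eef_pos": TCP position; "eef_rot": TCP orientation; "ft_force": force on the tool from outside, world axes, zero at the start; "wrist_torque": the same for the moment, N m; "opening": finger opening in m.
Only numpy, scipy, OpenCV 4.12 (cv2) and the standard library are available. Lean on these libraries where they do the work, as an engineer would, in place of code of your own. Each camera call takes 0.05 s, during which the arm holds its last target.

## Working session

There is one attempt and no reset: what is moved stays moved. The work goes in short steps, Python scripts to look and compute and a shell command to move; the robot and the scene stay as the last step left them, time stands still between calls to the robot, and variables do not carry over. Pictures are saved under pics/ and viewed, and the job is handed in when it is done.

```bash
mkdir -p pics; cat > h.py <<'E'
import numpy as np, cv2
from rig import *
from scipy.spatial.transform import Rotation as R
def snap(name,f):
    s=observe(); im=grab_frame(name); cv2.imwrite('pics/%s.png'%f,im)
    np.savez('pics/%s.npz'%f,p=s['eef_pos'],q=s['eef_rot']); return im
def T_of(name,f=None):
    c=camera_model(name)
    if 'T' in c: return c,np.array(c['T'])
    d=np.load('pics/%s.npz'%f); T=np.eye(4); T[:3,:3]=R.from_quat(d['q']).as_matrix(); T[:3,3]=d['p']
    return c,T@np.array(c['T_tool_cam'])
def ray(name,uv,f=None):
    c,T=T_of(name,f); F=192/np.tan(np.radians(c['vertical_fov'])/2)
    x=(uv[0]-c['cx'])/F; y=(uv[1]-c['cy'])/F; rd=np.hypot(x,y); r=rd
    for _ in range(30): r=rd/(1+c['k1']*r*r)
    k=r/rd if rd>0 else 1
    return T[:3,3],T[:3,:3]@np.array([x*k,y*k,1])
def onz(name,uv,z,f=None):
    o,d=ray(name,uv,f); return o+d*(z-o[2])/d[2]
def proj(name,P,f=None):
    c,T=T_of(name,f); F=192/np.tan(np.radians(c['vertical_fov'])/2)
    p=T[:3,:3].T@(np.array(P)-T[:3,3]); x,y=p[0]/p[2],p[1]/p[2]; k=1+c['k1']*(x*x+y*y)
    return np.array([c['cx']+F*x*k,c['cy']+F*y*k])
E
python3 - <<'E'
from h import *
for n in ['scene','side','wrist']:
    im=snap(n,n+'0'); cv2.imwrite('pics/%s0b.png'%n,cv2.resize(im,(800,600),interpolation=cv2.INTER_CUBIC))
    c=camera_model(n);print({k:np.round(v,3).tolist() for k,v in c.items()})
s=observe();print(s['clock'],s['eef_pos'],s['eef_rot'],s['opening'],s['ft_force'])
E
```

```text
{'vertical_fov': 56.479, 'cx': 253.53, 'cy': 194.306, 'k1': -0.061, 'T': [[0.636, -0.42, 0.647, -0.301], [-0.771, -0.364, 0.522, -0.722], [0.016, -0.831, -0.555, 0.769], [0.0, 0.0, 0.0, 1.0]]}
{'vertical_fov': 49.502, 'cx': 260.528, 'cy': 192.67, 'k1': -0.043, 'T': [[-0.984, -0.121, 0.133, 0.312], [-0.179, 0.58, -0.795, 1.079], [0.019, -0.806, -0.592, 0.954], [0.0, 0.0, 0.0, 1.0]]}
{'vertical_fov': 61.953, 'cx': 253.707, 'cy': 192.198, 'k1': -0.05, 'T_tool_cam': [[-0.001, -0.964, -0.265, 0.068], [1.0, -0.0, -0.001, 0.0], [0.001, -0.265, 0.964, -0.071], [0.0, 0.0, 0.0, 1.0]]}
0.15 [5.49746190e-01 2.34049166e-05 3.03014030e-01] [ 7.07111923e-01  7.07101128e-01 -5.34184401e-04 -6.61962635e-04] 0.08594974877290996 [-0.15452028 -0.17707789  1.10099135]
```

View pics/scene0b.png

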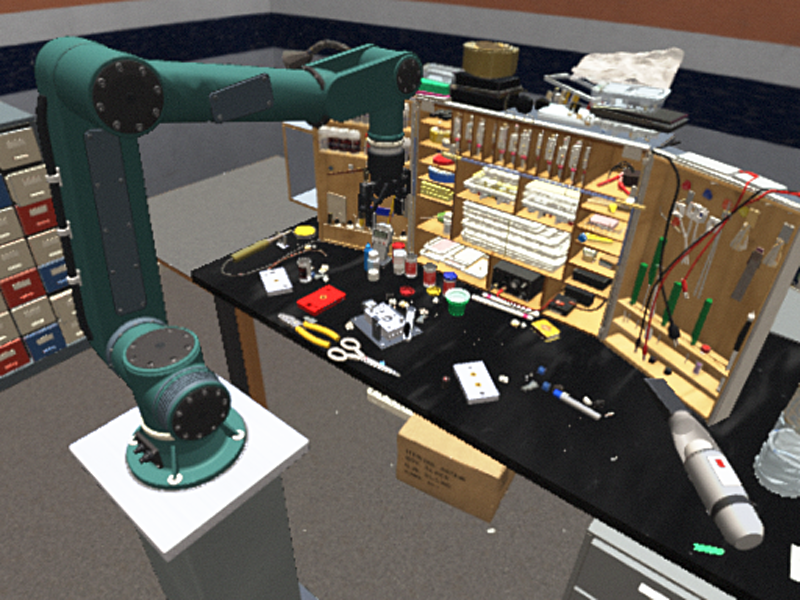

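View pics/side0b.png

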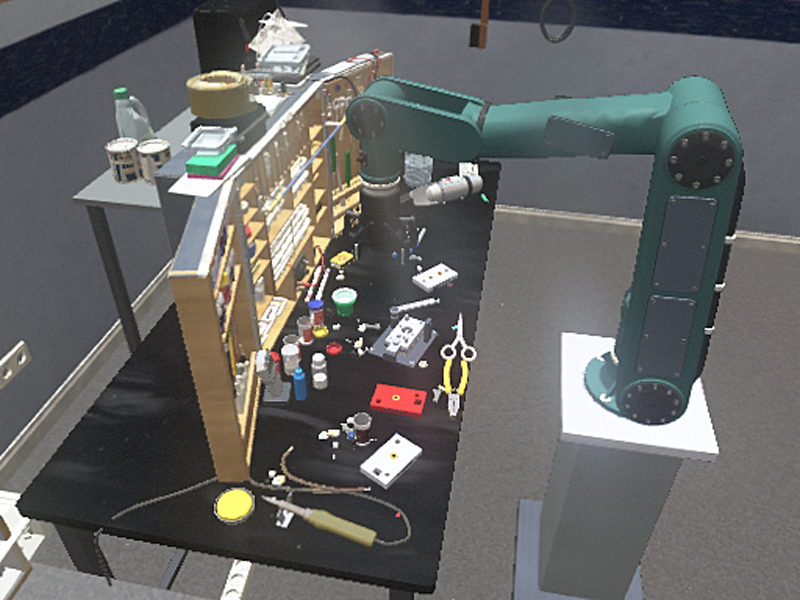

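View pics/wrist0b.png

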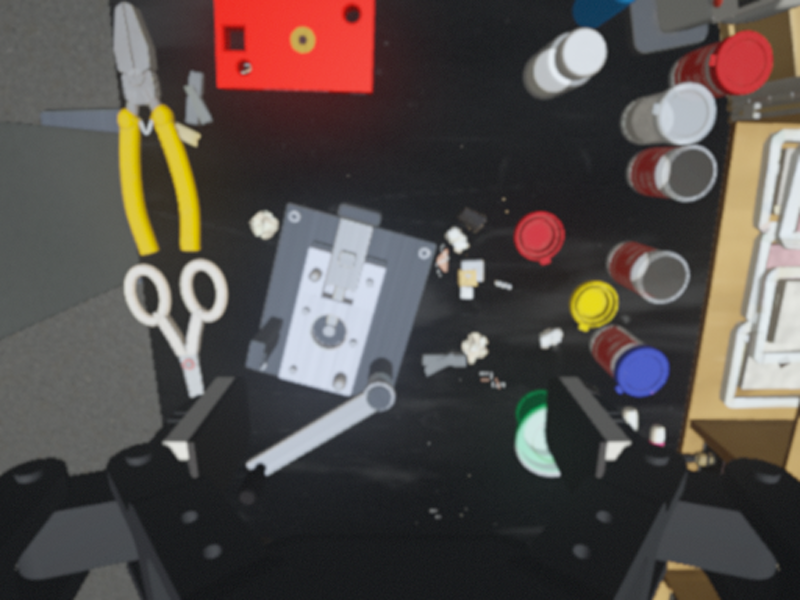

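```bash
python3 - <<'E'
from h import *
a=cv2.imread('pics/scene0.png'); b=cv2.imread('pics/side0.png')
c1=a[165:195,155:205]; c2=a[225:265,280:330]; c3=b[272:316,225:275]; c4=b[162:192,258:298]
r=lambda c:cv2.resize(c,(400,300),interpolation=cv2.INTER_CUBIC)
cv2.imwrite('pics/cand.png',np.vstack([np.hstack([r(c1),r(c2)]),np.hstack([r(c3),r(c4)])]))
w=cv2.imread('pics/wrist0.png'); cv2.imwrite('pics/w0c.png',cv2.resize(w[120:310,140:300],(660,600*660//660+184-184),interpolation=cv2.INTER_CUBIC))
E
```

```text
(no output)
```

View pics/cand.png

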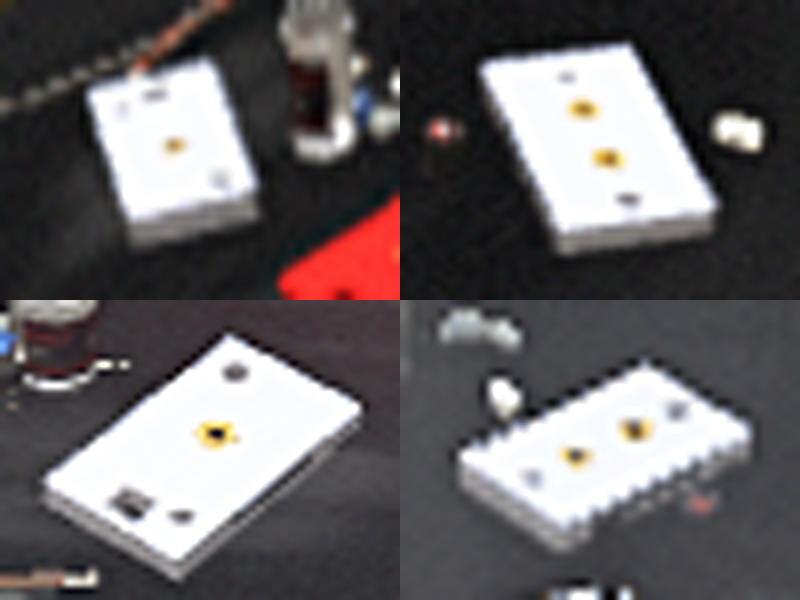

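View pics/w0c.png

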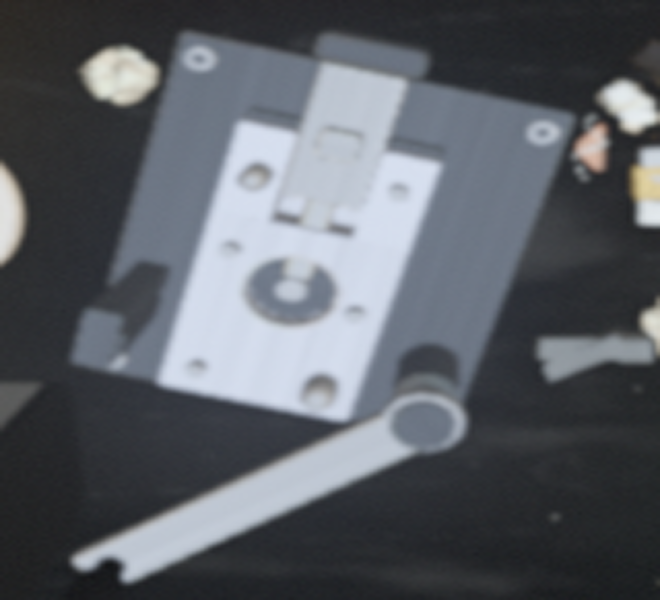

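```bash
cat >> h.py <<'E'
def fit2(M,W):
    M=np.array(M);W=np.array(W);a=M-M.mean(0);b=W-W.mean(0)
    th=np.arctan2((a[:,0]*b[:,1]-a[:,1]*b[:,0]).sum(),(a*b).sum())
    c,s=np.cos(th),np.sin(th);Q=np.array([[c,-s],[s,c]]);t=W.mean(0)-Q@M.mean(0)
    return th,Q,t,W-(M@Q.T+t)
E
python3 - <<'E'
from h import *
f='wrist0'
C=lambda x,y:(140+x/4.125,120+y/3.158)
pts=[((-.054,.072),(180,30),.006),((.060,.072),(577,118),.006),((-.054,-.064),(70,362),.006),
((-.027,.05),(235,122),.034),((.027,.05),(443,160),.034),((-.027,-.05),(160,383),.034),((.027,-.05),(352,420),.034)]
M=[p[0] for p in pts];W=[onz('wrist',C(*p[1]),p[2],f)[:2] for p in pts]
th,Q,t,res=fit2(M,W);print('mould',th,t);print((res*1e3).round(1))
piv=Q@[.046,-.034]+t
end=onz('wrist',C(100,575),.057,f)[:2];nut=onz('wrist',C(426,422),.061,f)[:2]
print('pivot',piv,nut)
d=end-piv;print('strap',end,np.linalg.norm(d),(np.arctan2(d[1],d[0])-th-np.pi)%(2*np.pi))
for c in [(315,40),(430,55),(372,47)]:
  print('core',Q.T@(onz('wrist',C(*c),.0325,f)[:2]-t))
# plate
for n,f_,cs in [('scene','scene0',[(155,165,50/400,30/300,x) for x in [(90,95),(212,62),(258,190),(133,222)]]),('side','side0',[(225,272,50/400,44/300,x) for x in [(228,35),(362,107),(178,560-300+0),(42,483-300)]])]:
  for u0,v0,sx,sy,(x,y) in cs:
    if n=='side' and (x,y) in [(228,35),(362,107)]: pass
    print(n,onz(n,(u0+x*sx,v0+y*sy),.014)[:2].round(4))
E
```

```text
mould -0.282245798288046 [ 0.50157039 -0.04326788]
[[-0.3 -0.3]
 [ 0.3 -0.6]
 [-3.3  1.5]
 [-1.2 -0.6]
 [ 1.   1.3]
 [ 0.9 -0.8]
 [ 2.6 -0.4]]
pivot [ 0.53628083 -0.08873419] [ 0.53812079 -0.08666038]
strap [ 0.44650687 -0.15027978] 0.1088449475821413 0.8832158017918159
core [-0.01498327  0.08143251]
core [0.01467152 0.08479669]
core [-0.00033903  0.08323198]
scene [0.4571 0.3541]
scene [0.5163 0.3272]
scene [0.4644 0.2329]
scene [0.4086 0.2613]
side [0.468  0.2419]
side [0.4122 0.2725]
side [0.4617 0.364 ]
side [0.5168 0.335 ]
```

The white plate at scene (275,282) / side (392,460) has one brass ring and a window, so it's the matching half. The one at scene (475,380) has two rings, so it's the spare. The red plate at scene (322,300) is the decoy. In the wrist view the mould is centred at about (335,320), with the core out and the strap at about 0.88 rad. Next I'll hover by the core and re-measure.

```bash
python3 -m crank '[[-0.6,2,-3.5,0,0,-0.1,1],[-0.6,2,-3.5,0,0,-0.1,1],[-0.6,2.1,-3,0,0,-0.082,1],[0,0,0,0,0,0,1],[0,0,0,0,0,0,1],[0,0,0,0,0,0,1]]'; python3 - <<'E'
from h import *
im=snap('wrist','w1');cv2.imwrite('pics/w1b.png',cv2.resize(im,(800,600),interpolation=cv2.INTER_CUBIC))
s=observe();print(s['clock'],s['eef_pos'],s['eef_rot'])
E
```

```text
clock: 0.75
eef_pos: [0.5332, 0.0604, 0.2059]
eef_rot: [0.799, 0.601, 0.001, 0.001]
ft_force: [0.5, 0.1, 0.5]
opening: 0.0003
0.8 [0.53334936 0.06028744 0.20622123] [0.79954298 0.60060489 0.00162546 0.00146665]
```

View pics/w1b.png

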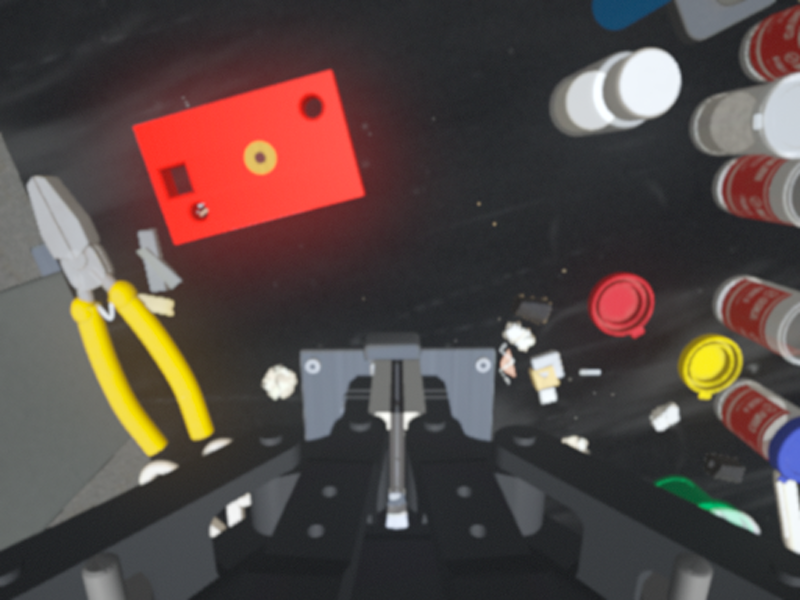

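The mould's base edge runs level from (302,350) to (495,349), and the push plate's top far edge is at (393,335). Check the numbers.

```bash
python3 - <<'E'
from h import *
k=1.5625;g=lambda x,y,z:onz('wrist',(x/k,y/k),z,'w1')
a=g(302,350.5,.006);b=g(495,349.5,.006);print(a,b,np.linalg.norm(b-a),np.arctan2(b[1]-a[1],b[0]-a[0]))
c=g(393.5,335,.0325);print(c)
th=-.282;Q=np.array([[np.cos(th),-np.sin(th)],[np.sin(th),np.cos(th)]]);t=np.array([.5016,-.0433])
print(Q.T@(a[:2]-t),Q.T@(b[:2]-t),Q.T@(c[:2]-t)); s=observe();print(Q.T@(s['eef_pos'][:2]-t))
E
```

```text
[0.47111157 0.0400881  0.006     ] [0.57871929 0.0093991  0.006     ] 0.11189833556525501 -0.27781794054665954
[0.5273742  0.04332431 0.0325    ]
[-0.05248917  0.0716101 ] [0.05940819 0.07207807] [0.00065057 0.09037509]
[0.00166926 0.10833094]
```

```bash
python3 -m crank '[[0.1,0.4,-4,0,0,0,1],[0,0,-4,0,0,0,1],[0,0,-3.5,0,0,0,1],[0,0,0,0,0,0,1],[-0.14,-0.48,0,0,0,0,1],[-0.14,-0.48,0,0,0,0,1],[-0.14,-0.48,0,0,0,0,1],[-0.08,-0.29,0,0,0,0,1],[-0.03,-0.1,0,0,0,0,1]]'; python3 -m crank '[[-0.06,-0.2,0,0,0,0,1],[-0.06,-0.2,0,0,0,0,1]]'
```

```text
clock: 1.7
eef_pos: [0.5291, 0.0468, 0.091]
eef_rot: [0.8, 0.6, 0.002, 0.001]
ft_force: [1.8, 2.7, 2.3]
opening: -0.0001
clock: 1.9
eef_pos: [0.5272, 0.0429, 0.0897]
eef_rot: [0.799, 0.601, 0.001, 0.001]
ft_force: [2.1, 2.8, 1.4]
opening: 0.0003
```

```bash
python3 -m crank '[[-0.06,-0.2,0,0,0,0,1],[-0.05,-0.15,0,0,0,0,1],[0,0,0,0,0,0,1]]';python3 -m crank '[[-0.03,-0.1,0,0,0,0,1],[0,0,0,0,0,0,1]]'
```

```text
clock: 2.2
eef_pos: [0.5253, 0.0391, 0.0888]
eef_rot: [0.799, 0.601, -0.0, 0.0]
ft_force: [1.4, 2.1, 1.8]
opening: 0.0002
clock: 2.4
eef_pos: [0.5253, 0.0389, 0.0889]
eef_rot: [0.799, 0.601, 0.001, -0.001]
ft_force: [3.2, 4.9, 2.1]
opening: 0.0002
```

```bash
python3 -m crank '[[-0.04,-0.15,0,0,0,0,1],[0,0,0,0,0,0,1]]';python3 -m crank '[[-0.04,-0.15,0,0,0,0,1],[0,0,0,0,0,0,1]]'
```

```text
clock: 2.6
eef_pos: [0.5252, 0.0386, 0.0889]
eef_rot: [0.799, 0.601, 0.002, -0.001]
ft_force: [4.0, 7.8, 0.2]
opening: -0.0
clock: 2.8
eef_pos: [0.5251, 0.0384, 0.089]
eef_rot: [0.799, 0.601, 0.003, -0.002]
ft_force: [4.8, 12.7, 0.3]
opening: -0.0001
```

```bash
python3 -m crank '[[0.3,1.2,0,0,0,0,1],[0,0,5,0,0,0,1],[0,0,5,0,0,0,1],[-1.5,-3.5,4,0,0,0,0],[-1.5,-4,4,0,0,0,0],[-1.4,-4.5,3,0,0,0,0],[0,0,0,0,0,0,0],[0,0,0,0,0,0,0]]'; python3 - <<'E'
from h import *
im=snap('wrist','w2');cv2.imwrite('pics/w2b.png',cv2.resize(im,(800,600),interpolation=cv2.INTER_CUBIC))
s=observe();print(s['clock'],s['eef_pos'],s['eef_rot'])
E
```

```text
clock: 3.6
eef_pos: [0.4878, -0.0599, 0.286]
eef_rot: [0.8, 0.6, -0.001, -0.0]
ft_force: [-0.6, 0.2, -0.9]
opening: 0.0724
3.65 [ 0.48766568 -0.05903559  0.28478021] [ 0.79977717  0.60029486 -0.00119698 -0.00106189]
```

View pics/w2b.png

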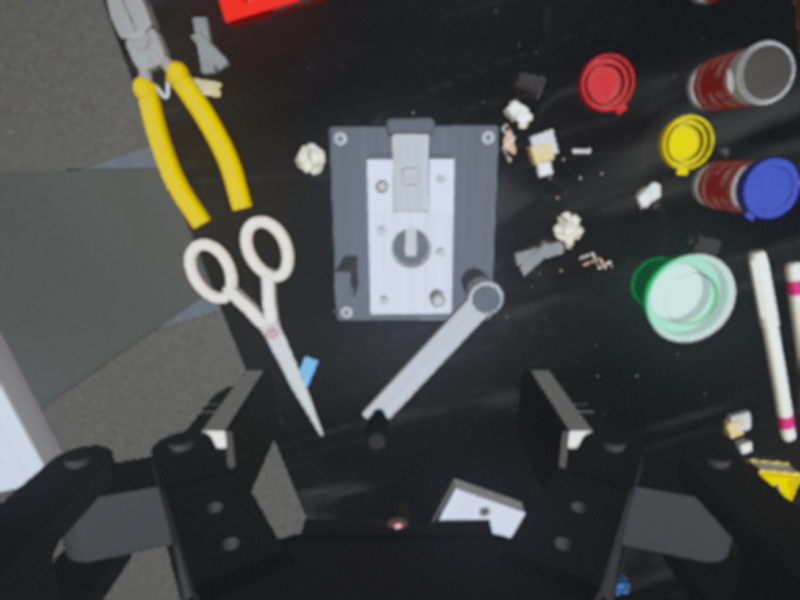

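Core is home: its push plate now sits against the block. The mould lies upright in the frame, and the strap runs from the nut at (486,297) to the knob at (377,430). I'll enlarge the mould to read its corners.

```bash
python3 - <<'E'
from h import *
im=cv2.imread('pics/w2.png');cv2.imwrite('pics/w2c.png',cv2.resize(im[70:220,200:340],(560,600),interpolation=cv2.INTER_CUBIC))
cv2.imwrite('pics/w2d.png',cv2.resize(im[180:300,220:340],(600,600),interpolation=cv2.INTER_CUBIC))
E
```

```text
(no output)
```

View pics/w2c.png

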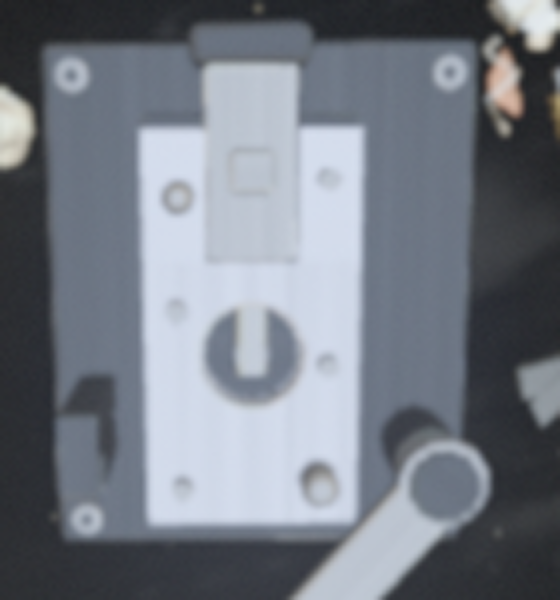

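View pics/w2d.png

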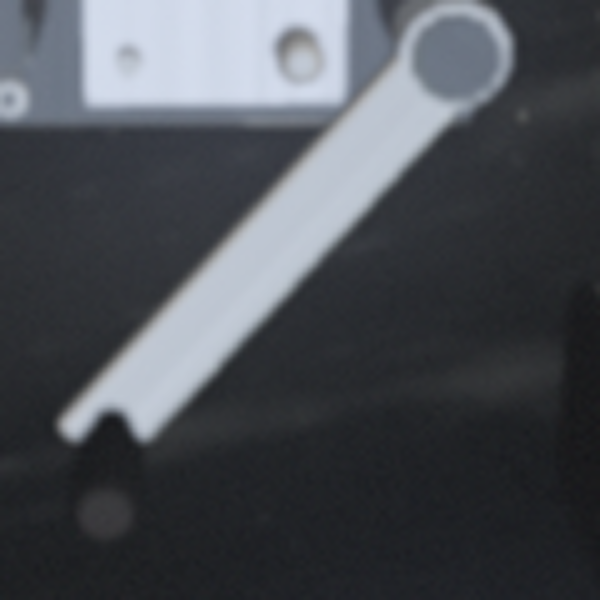

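```bash
python3 - <<'E'
from h import *
f='w2'
C=lambda x,y:(200+(x+.5)/4-.5,70+(y+.5)/4-.5)
D=lambda x,y:(220+(x+.5)/5-.5,180+(y+.5)/5-.5)
pts=[((-.054,.072),(43,45),.006),((.060,.072),(474,41),.006),((-.054,-.064),(66,540),.006),
((-.027,.05),(139,127),.034),((.027,.05),(365,126),.034),((-.027,-.05),(148,525),.034),((.027,-.05),(357,524),.034)]
M=[p[0] for p in pts];W=[onz('wrist',C(*p[1]),p[2],f)[:2] for p in pts]
th,Q,t,res=fit2(M,W);print('mould',th,t);print((res@Q*1e3).round(1))
m=lambda uv,z:(Q.T@(onz('wrist',uv,z,f)[:2]-t)*1e3).round(1)
print('pins tops big,small',m(C(321,485),.048),m(C(178,193),.048),'nut',m(D(458,55),.061),'core edge',m(C(250,25),.0325))
k=m(D(105,513),.092);print('knob',k,np.arctan2(-(k[1]+34),-(k[0]-46)),np.hypot(k[1]+34,k[0]-46))
s=observe();print('tcp in mould',Q.T@(s['eef_pos'][:2]-t))
np.savez('mould.npz',th=th,Q=Q,t=t)
E
```

```text
mould -0.2734586745790568 [ 0.50194242 -0.04309165]
[[ 0.3  0.2]
 [-1.  -0. ]
 [ 0.7  0.5]
 [-0.4  0.7]
 [ 0.7  0.4]
 [-0.8 -0.7]
 [ 0.4 -1.1]]
pins tops big,small [ 16.7 -36.5] [-17.8  35.4] nut [ 45.7 -33. ] core edge [-0.2 74.3]
knob [ -22.7 -112.7] 0.8531369704926395 104.46712401516565
tcp in mould [-0.00944038 -0.01920713]
```

```bash
python3 -m crank '[[-1.8,-2.1,0,0,0,0,1],[-1.8,-2.1,-2,0,0,0,1],[-1.8,-2.1,-4,0,0,0,1],[0,0,-4,0,0,0,1],[0,0,-4.6,0,0,0,1],[0,0,0,0,0,0,1],[0.5,-0.8,0,0,0,0,1],[0.4,-0.7,0,0,0,0,1],[0.4,-0.7,0,0,0,0,1],[0.6,-0.8,0,0,0,0,1],[0.6,-0.8,0,0,0,0,1],[0.8,-0.7,0,0,0,0,1],[0.8,-0.7,0,0,0,0,1],[0.8,-0.4,0,0,0,0,1],[0.8,-0.4,0,0,0,0,1],[0,0,0,0,0,0,1]]'; python3 - <<'E'
from h import *
s=observe();d=np.load('mould.npz');print(s['clock'],s['eef_pos'],d['Q'].T@(s['eef_pos'][:2]-d['t']))
im=snap('wrist','w3');cv2.imwrite('pics/w3b.png',cv2.resize(im,(800,600)))
E
```

```text
clock: 5.25
eef_pos: [0.4925, -0.1826, 0.1401]
eef_rot: [0.799, 0.601, 0.0, 0.0]
ft_force: [0.4, 0.5, -0.2]
opening: -0.0
5.25 [ 0.49245211 -0.1825588   0.14011446] [ 0.02852727 -0.13684789]
```

View pics/w3b.png

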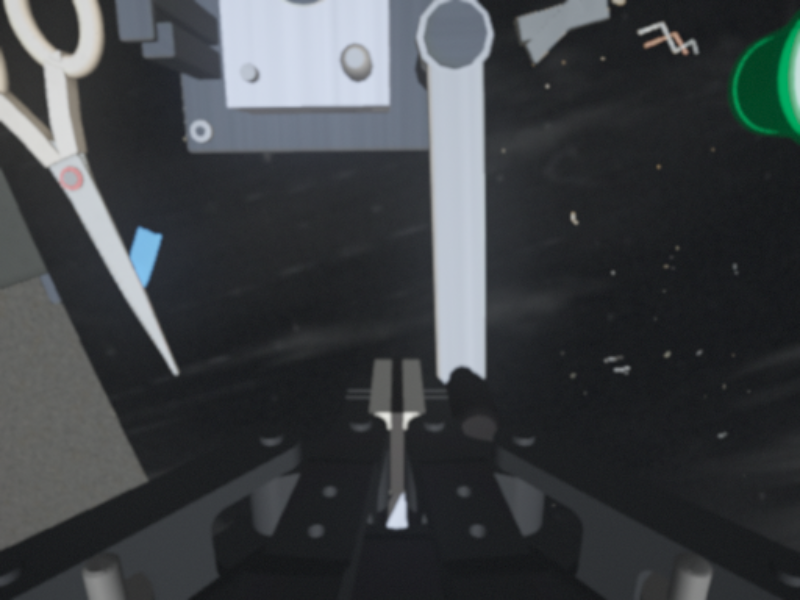

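The strap now points to the mould's -y, at about 1.58 rad, with its knob at (470,400). Next is the matching plate.

```bash
python3 -m crank '[[-1,0,2,0,0,0,1],[0,0,5,0,0,0,1],[0,4,5,0,0,0,0],[0,4.7,4,0,0,-0.1,0],[0,4.7,0,0,0,-0.12,0],[0,4.7,0,0,0,0,0],[0,4.7,0,0,0,0,0],[-0.5,4.7,0,0,0,0,0],[-0.5,4.7,0,0,0,0,0],[-0.5,4.7,0,0,0,0,0],[0,4.7,0,0,0,0,0],[0,4.7,0,0,0,0,0],[0,4.7,0,0,0,0,0],[0,0,0,0,0,0,0],[0,0,0,0,0,0,0]]'; python3 - <<'E'
from h import *
s=observe();print(s['clock'],s['eef_pos'],s['eef_rot'])
im=snap('wrist','w4');cv2.imwrite('pics/w4b.png',cv2.resize(im,(800,600)))
E
```

```text
clock: 6.8
eef_pos: [0.4658, 0.3112, 0.2811]
eef_rot: [0.86, 0.51, -0.001, 0.0]
ft_force: [0.7, -0.4, -0.5]
opening: 0.0855
6.8 [0.46579808 0.31116257 0.28111588] [ 8.59932737e-01  5.10406935e-01 -5.61611436e-04  3.65642211e-04]
```

View pics/w4b.png

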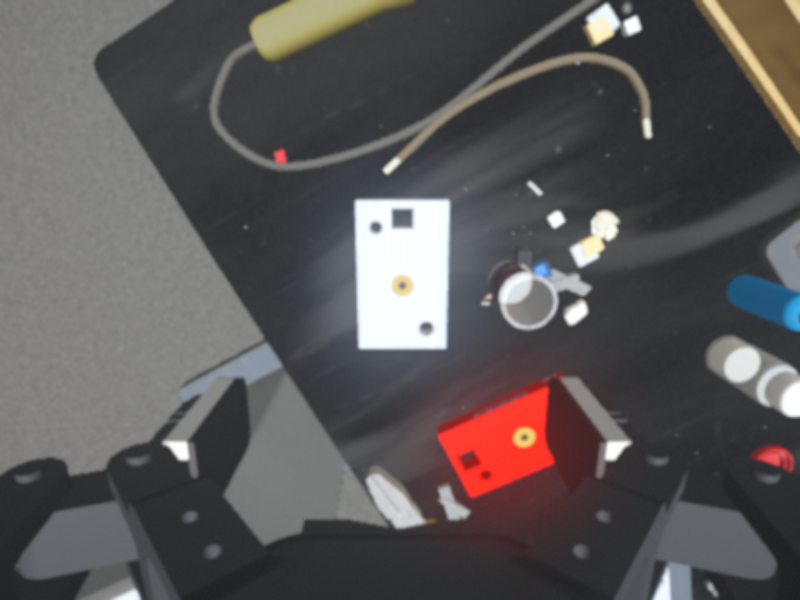

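```bash
python3 - <<'E'
from h import *
f='w4'; im=cv2.imread('pics/w4.png'); m=cv2.inRange(im,(170,170,170),(255,255,255)); 
n,l,st,ce=cv2.connectedComponentsWithStats(m)
i=l[200,240]; print(st[i]); c,_=cv2.findContours(((l==i)*255).astype(np.uint8),cv2.RETR_EXTERNAL,cv2.CHAIN_APPROX_NONE)
c=max(c,key=cv2.contourArea); r=cv2.minAreaRect(c); q=cv2.approxPolyDP(c,6,True)[:,0]; print(q.tolist())
k=1.5625
W=np.array([onz('wrist',p,.014,f)[:2] for p in q.astype(float)]);print(W.round(4))
# order: match to model
ctr=W.mean(0);th=-.5;Q=np.array([[np.cos(th),-np.sin(th)],[np.sin(th),np.cos(th)]])
L=(W-ctr)@Q; M=np.sign(L)*[.031,.052]
th,Q,t,res=fit2(M,W);print('plate',th,t,(res@Q*1e3).round(1))
pl=lambda u,v,z:(Q.T@(onz('wrist',(u/k,v/k),z,f)[:2]-t)*1e3).round(1)
print('ring',pl(402.5,286,.014),'win',pl(403,218,.014),'big',pl(427,328,.014),'small',pl(376,227,.014))
print('vial top',pl(529,302,.058),'vial foot?',pl(515,283,0))
s=observe();print('tcp',Q.T@(s['eef_pos'][:2]-t)*1e3)
np.savez('plate.npz',th=th,Q=Q,t=t)
E
```

```text
[ 227  128   61   95 5267]
[[228, 128], [229, 221], [284, 222], [287, 129]]
[[0.4631 0.3625]
 [0.4128 0.2725]
 [0.4666 0.2418]
 [0.5166 0.3321]]
plate -0.5104280465411499 [0.46474748 0.30221837] [[ 0.1 -0.2]
 [ 0.1  0.7]
 [ 0.1  0.2]
 [-0.4 -0.6]]
ring [ 0.7 -7. ] win [ 0.4 40.1] big [ 18.6 -37.6] small [-17.7  33.9]
vial top [77.9 -5.4] vial foot? [82.6 -7.3]
tcp [-2.73094087  7.59764808]
```

Ring, window and both holes fit the matching half to within 1.6 mm. The vial stands 61 mm from the plate's centre, so I'll descend with the jaws partly closed.

```bash
python3 -m crank '[[0.3,0,-4.5,0,0,-0.011,0.13],[0,0,-4.5,0,0,0,0.13],[0,0,-4.5,0,0,0,0.13],[0,0,-3.5,0,0,0,0.13],[0,0,-2,0,0,0,0.13],[0,0,-1.2,0,0,0,0.13],[0,0,0,0,0,0,0.13]]'; python3 - <<'E'
from h import *
s=observe();print(s['clock'],s['eef_pos'],s['opening'],s['ft_force'])
im=snap('wrist','w5');cv2.imwrite('pics/w5b.png',cv2.resize(im,(800,600)))
im=snap('side','s5');cv2.imwrite('pics/s5b.png',cv2.resize(im[220:340,190:310],(600,600),interpolation=cv2.INTER_CUBIC))
E
```

```text
clock: 7.55
eef_pos: [0.4693, 0.3089, 0.0788]
eef_rot: [0.864, 0.504, -0.001, 0.0]
ft_force: [-0.1, 0.2, 0.6]
opening: 0.0746
7.55 [0.46925937 0.3088969  0.07877705] 0.07458830204626887 [-0.11150889  0.18634515  0.61276497]
```

View pics/w5b.png

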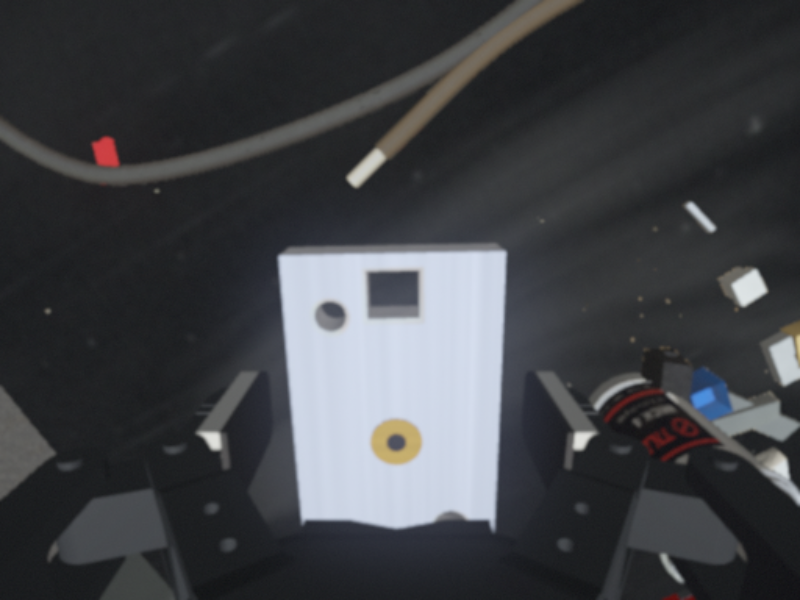

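View pics/s5b.png

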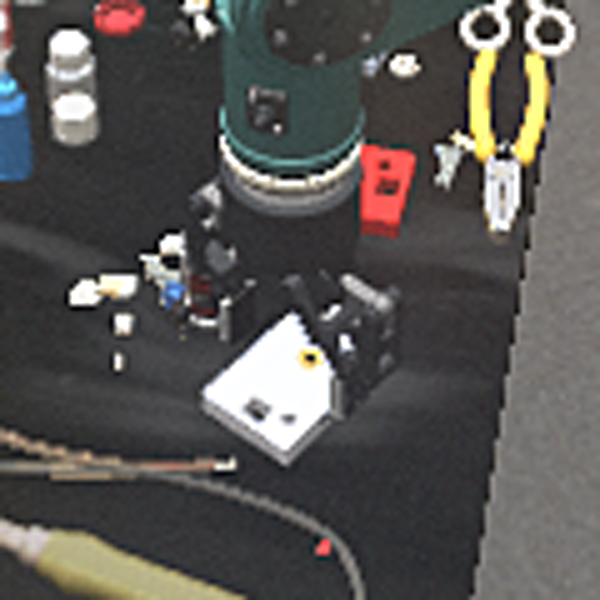

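Plate is centred between the open pads, with its edges at 283 and 503 px. The vial is clear on the right. Lower a little more and close.

```bash
python3 -m crank '[[0,0,-0.6,0,0,0,0.13],[0,0,-0.3,0,0,0,0.13],[0,0,0,0,0,0,0.13],[0,0,0,0,0,0,0.22]]'; python3 -m crank '[[0,0,0,0,0,0,0.5],[0,0,0,0,0,0,0.5],[0,0,0,0,0,0,0.5],[0,0,0,0,0,0,0.5],[0,0,0,0,0,0,0.5]]'
```

```text
clock: 8.05
eef_pos: [0.4733, 0.3125, 0.0771]
eef_rot: [0.863, 0.505, 0.007, 0.001]
ft_force: [-1.7, 1.3, 14.7]
opening: 0.0668
clock: 8.55
eef_pos: [0.4735, 0.313, 0.0786]
eef_rot: [0.863, 0.505, 0.007, 0.0]
ft_force: [-3.2, 0.5, 19.8]
opening: 0.0595
```

```bash
python3 - <<'E'
from h import *
s=observe();print(s['clock'],s['eef_pos'],s['opening'],s['ft_force'],s['wrist_torque'])
im=snap('wrist','w6');cv2.imwrite('pics/w6b.png',cv2.resize(im,(800,600)))
im=snap('side','s6');cv2.imwrite('pics/s6b.png',cv2.resize(im[220:340,190:310],(600,600),interpolation=cv2.INTER_CUBIC))
E
```

```text
8.55 [0.47350256 0.31303738 0.07863259] 0.05951409052196187 [-3.19459926  0.49588555 19.82255774] [-0.38136868 -0.0281146  -0.04303032]
```

View pics/w6b.png

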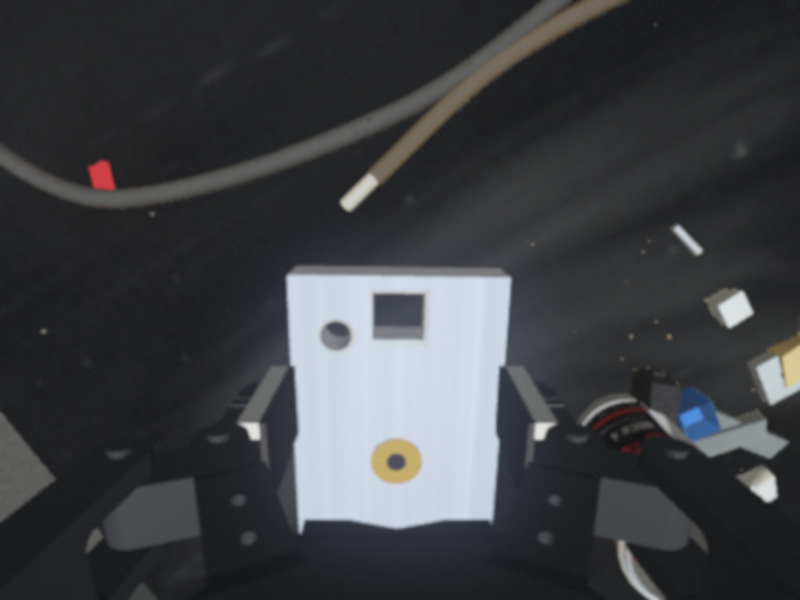

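View pics/s6b.png

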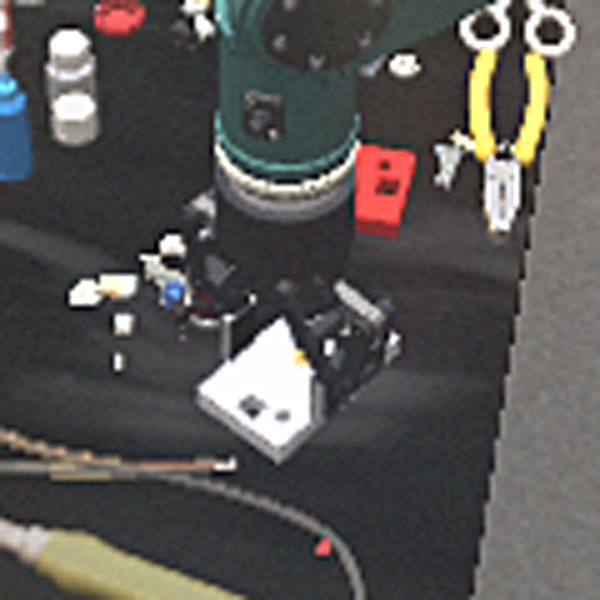

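```bash
python3 -m crank '[[0,0,0.5,0,0,0,0.5],[0,0,0.5,0,0,0,0.5],[0,0,0,0,0,0,0.5]]'; python3 -m crank '[[0,0,1,0,0,0,0.5],[0,0,2,0,0,0,0.5],[0,0,3,0,0,0,0.5],[0,0,4,0,0,0,0.5],[0,0,4,0,0,0,0.5],[0,0,0,0,0,0,0.5]]'; python3 - <<'E'
from h import *
im=snap('wrist','w7');cv2.imwrite('pics/w7b.png',cv2.resize(im,(800,600)))
im=snap('side','s7');cv2.imwrite('pics/s7b.png',cv2.resize(im[200:340,170:310],(600,600),interpolation=cv2.INTER_CUBIC))
E
```

```text
clock: 8.95
eef_pos: [0.4691, 0.3103, 0.0806]
eef_rot: [0.863, 0.505, -0.0, 0.0]
ft_force: [0.1, 0.6, -3.0]
opening: 0.0592
clock: 9.55
eef_pos: [0.4719, 0.3117, 0.2281]
eef_rot: [0.863, 0.505, 0.007, 0.0]
ft_force: [0.7, 0.8, -2.2]
opening: 0.059
```

View pics/w7b.png

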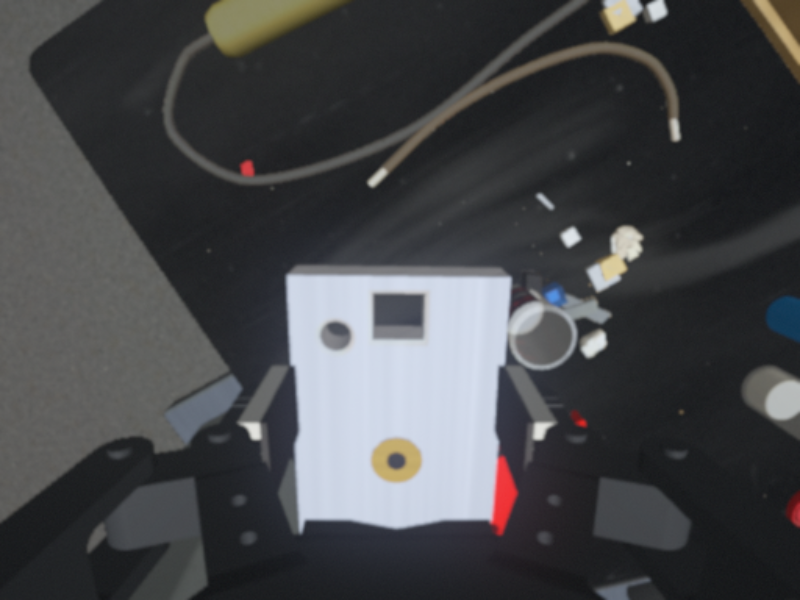

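View pics/s7b.png

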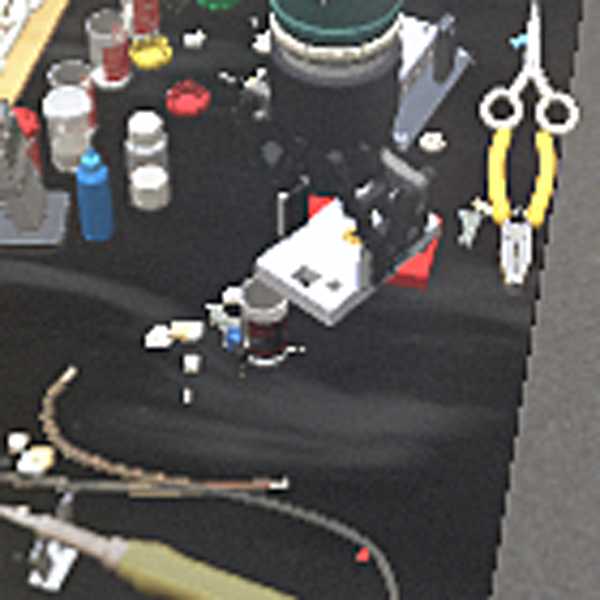

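Plate is held level, the vial still stands, and the lift shows about 2.5 N. I'll measure the plate's pose in the tool frame from an enlarged crop.

```bash
python3 - <<'E'
from h import *
im=cv2.imread('pics/w7.png');cv2.imwrite('pics/w7c.png',cv2.resize(im[165:345,175:335],None,fx=3.33,fy=3.33,interpolation=cv2.INTER_CUBIC))
E
```

```text
(no output)
```

View pics/w7c.png

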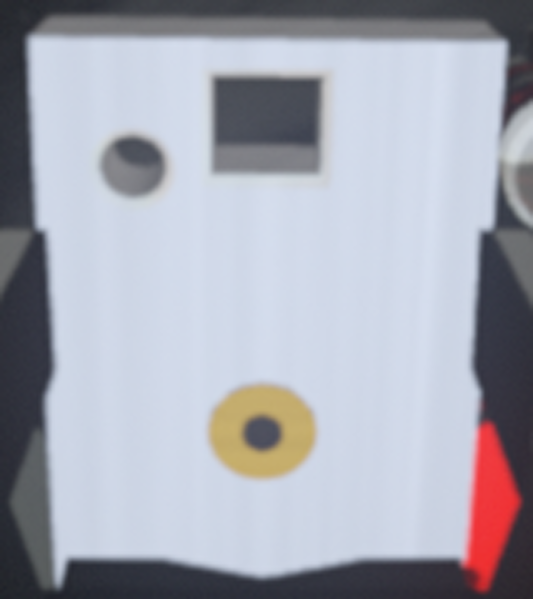

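```bash
python3 - <<'E'
from h import *
c=camera_model('wrist');F=192/np.tan(np.radians(c['vertical_fov'])/2);f='w7'
A=[((-31,52),(28,38)),((31,52),(507,40)),((0,-6),(263,431)),((-18,34),(134,165)),((-7.5,47),(212,76)),((7.5,47),(325,76)),((-7.5,33),(212,173)),((7.5,33),(324,173))]
obj=np.array([[*a,7] for a,_ in A],float)/1e3
n=[]
_,T=T_of('wrist',f)
for _,p in A:
    uv=(175+(p[0]+.5)/3.33-.5,165+(p[1]+.5)/3.33-.5);o,d=ray('wrist',uv,f);d=T[:3,:3].T@d;n.append(d[:2]/d[2])
n=np.array(n);ok,rv,tv=cv2.solvePnP(obj,n,np.eye(3),None)
pr,_=cv2.projectPoints(obj,rv,tv,np.eye(3),None);print('res px',((pr[:,0]-n)*F).round(2).tolist())
Tc=np.eye(4);Tc[:3,:3]=cv2.Rodrigues(rv)[0];Tc[:3,3]=tv[:,0]
Tt=np.array(c['T_tool_cam'])@Tc;print('plate mid in tool mm',(Tt[:3,3]*1e3).round(1));print(Tt[:3,:3].round(3))
np.savez('held.npz',Tt=Tt)
s=observe();print(s['eef_pos'],s['eef_rot'])
E
```

```text
res px [[0.51, -0.72], [-0.19, -0.27], [0.27, -0.46], [-0.28, 0.84], [-0.18, -0.54], [0.28, -0.32], [-0.14, 0.68], [-0.27, 0.82]]
plate mid in tool mm [-14.   -0.   70.7]
[[-0.012  1.     0.002]
 [ 1.     0.012  0.021]
 [ 0.021  0.002 -1.   ]]
[0.46952624 0.31042931 0.22128571] [8.63377870e-01 5.04557298e-01 7.64425810e-04 5.05005136e-05]
```

Grip is sound: the plate's centre is 14 mm behind the TCP along tool x and square to 0.7°. I'll carry it over the mould.

```bash
python3 -m crank '[[0,-2,0,0,0,0,0.5],[0.4,-4,0,0,0,0.04,0.5],[0.5,-4,0,0,0,0.04,0.5],[0.5,-4,0,0,0,0.04,0.5],[0.5,-4,0,0,0,0.04,0.5],[0.5,-4,0,0,0,0.04,0.5],[0.5,-4,0,0,0,0.04,0.5],[0.4,-4,0,0,0,0.012,0.5],[0.3,-4,0,0,0,0,0.5],[0,0,0,0,0,0,0.5],[0,0,-3,0,0,0,0.5],[0,0,-3,0,0,0,0.5],[0,0,0,0,0,0,0.5],[0,0,0,0,0,0,0.5]]'; python3 - <<'E'
from h import *
im=snap('wrist','w8');cv2.imwrite('pics/w8b.png',cv2.resize(im,(800,600),interpolation=cv2.INTER_CUBIC))
s=observe();print(s['clock'],s['eef_pos'],s['eef_rot'],s['ft_force'])
E
```

```text
clock: 11.05
eef_pos: [0.5042, -0.0289, 0.1587]
eef_rot: [0.793, 0.609, -0.002, -0.002]
ft_force: [0.2, 0.0, -3.0]
opening: 0.0586
11.1 [ 0.50530895 -0.02916267  0.16050635] [ 7.92954514e-01  6.09280672e-01 -2.44273862e-04 -3.76858738e-04] [ 0.27126923  0.26487936 -1.58896811]
```

View pics/w8b.png

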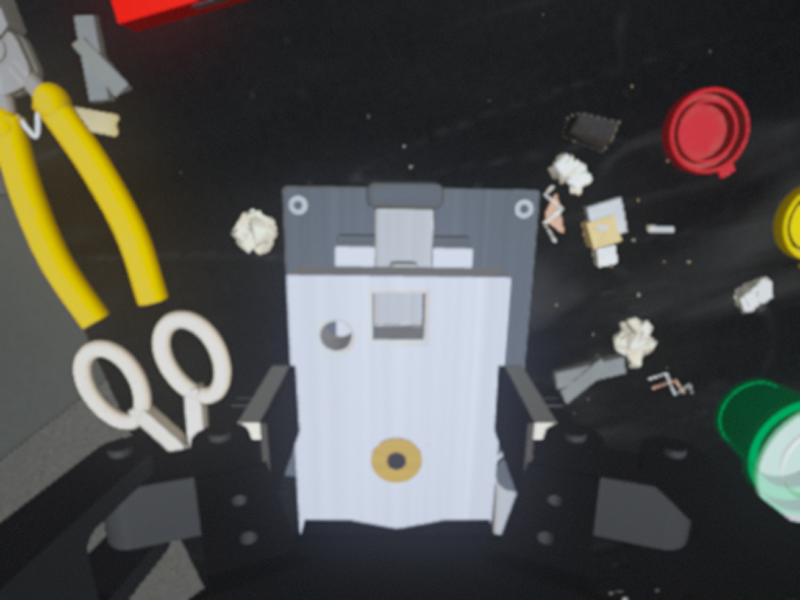

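```bash
python3 - <<'E'
from h import *
im=cv2.imread('pics/w8.png');cv2.imwrite('pics/w8c.png',cv2.resize(im[110:240,170:360],None,fx=4,fy=4,interpolation=cv2.INTER_CUBIC))
E
```

```text
(no output)
```

View pics/w8c.png

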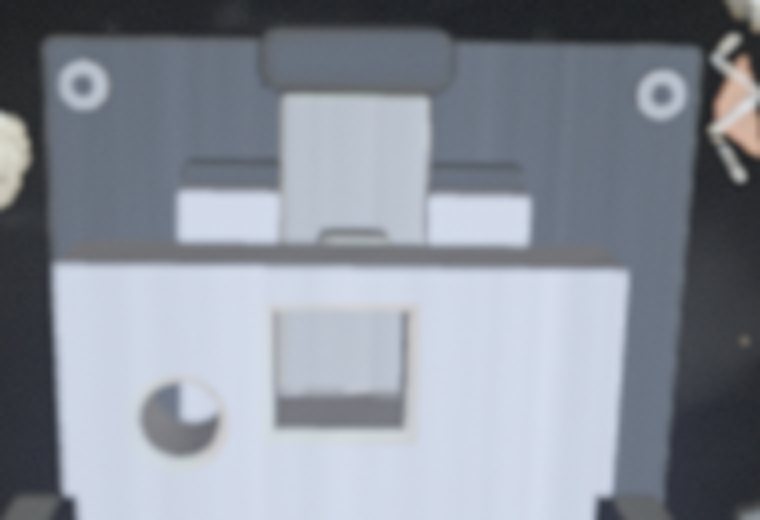

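```bash
cat > al.py <<'E'
from h import *
def align(f,pts,C):
    Tt=np.load('held.npz')['Tt'];d=np.load('pics/%s.npz'%f);T=np.eye(4);T[:3,:3]=R.from_quat(d['q']).as_matrix();T[:3,3]=d['p']
    P=T@Tt
    W=[onz('wrist',C(*p[1]),p[2],f)[:2] for p in pts]
    th,Q,t,res=fit2([p[0] for p in pts],W);print('mould',th,t,'res',(res@Q*1e3).round(1).tolist())
    py=np.arctan2(P[1,0],P[0,0]);print('plate mid',P[:3,3].round(4),'yaw',py,'z axis',P[:3,2].round(3))
    print('plate bottom z',P[2,3]-.007,' move needed cm',((t-P[:2,3])*100).round(3),'turn',th-py)
    return th,Q,t
E
python3 - <<'E'
from al import *
C=lambda x,y:(170+(x+.5)/4-.5,110+(y+.5)/4-.5)
align('w8',[((-.054,.072),(43,38),.006),((.060,.072),(700,47),.006),((-.027,.05),(177,188),.034),((.027,.05),(532,195),.034),((0,.075),(357,32),.0325)],C)
# plate reprojection check in w8
E
```

```text
mould -0.27440669184970856 [ 0.5019109  -0.04315739] res [[0.4, -0.2], [-0.7, -0.1], [-0.3, 0.6], [0.5, 0.3], [0.1, -0.6]]
plate mid [ 0.5002 -0.0424  0.088 ] yaw -0.27289251162266465 z axis [ 0.025 -0.004  1.   ]
plate bottom z 0.08096235505830202  move needed cm [ 0.173 -0.075] turn -0.0015141802270439153
```

Alignment needs about 1.7 mm in x, and the plate is tilted about 0.02 rad from the grip. Correct both and lower to just above the pins.

```bash
python3 -m crank '[[0.05,-0.08,0,0,-0.017,0,0.5],[0,0,-1.0,0,0,0,0.5],[0,0,-1,0,0,0,0.5],[0,0,-0.7,0,0,0,0.5],[0,0,0,0,0,0,0.5],[0,0,0,0,0,0,0.5],[0,0,0,0,0,0,0.5]]'; python3 - <<'E'
from h import *
im=snap('wrist','w9');cv2.imwrite('pics/w9c.png',cv2.resize(im[100:240,170:360],None,fx=4,fy=4,interpolation=cv2.INTER_CUBIC))
cv2.imwrite('pics/w9d.png',cv2.resize(im[165:345,175:335],None,fx=3.33,fy=3.33,interpolation=cv2.INTER_CUBIC))
s=observe();print(s['clock'],s['eef_pos'],s['eef_rot'],s['ft_force'])
E
```

```text
clock: 11.8
eef_pos: [0.5062, -0.0305, 0.1339]
eef_rot: [0.793, 0.609, 0.007, 0.005]
ft_force: [-0.1, -0.5, -1.9]
opening: 0.0589
11.85 [ 0.50622421 -0.03050928  0.13406316] [0.79309462 0.60903203 0.00708241 0.0055449 ] [ 0.46025604  0.88286879 -2.38294686]
```

View pics/w9c.png

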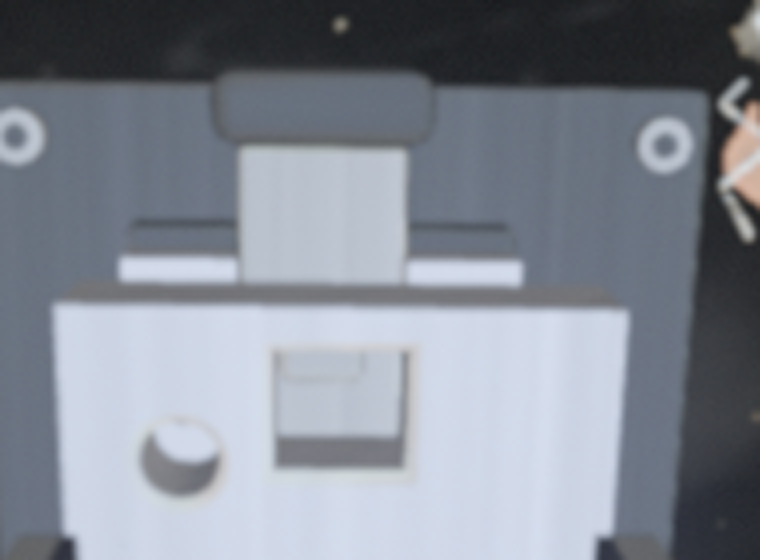

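View pics/w9d.png

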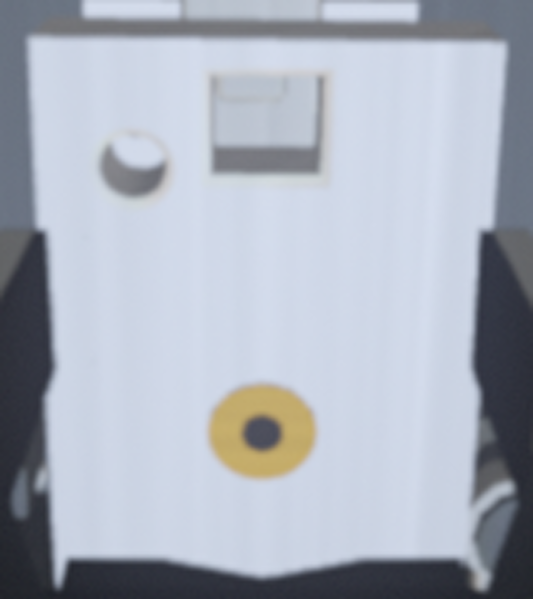

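```bash
python3 - <<'E'
from al import *
C8=lambda x,y:(170+(x+.5)/4-.5,110+(y+.5)/4-.5)
C=lambda x,y:(170+(x+.5)/4-.5,100+(y+.5)/4-.5)
th,t=-.2744,np.array([.5019,-.0432]);Q=np.array([[np.cos(th),-np.sin(th)],[np.sin(th),np.cos(th)]])
s1=Q.T@(onz('wrist',C8(84,86),.006,'w8')[:2]-t);s2=Q.T@(onz('wrist',C8(662,95),.006,'w8')[:2]-t);print(s1,s2)
align('w9',[((.060,.072),(709,93),.006),((-.045,.063),(17,137),.006),((.051,.063),(665,145),.006),((-.027,.05),(118,256),.034),((.027,.05),(523,262),.034),((0,.075),(325,73),.0325)],C)
E
```

```text
[-0.04675856  0.06375283] [0.05340733 0.06364953]
mould -0.2782324217208488 [ 0.50179076 -0.04288672] res [[-0.4, -0.3], [-1.9, 0.3], [2.4, 0.6], [-0.6, -0.1], [0.4, -0.1], [0.1, -0.5]]
plate mid [ 0.5038 -0.044   0.0631] yaw -0.2732691941117366 z axis [ 0.003 -0.003  1.   ]
plate bottom z 0.05614009653688514  move needed cm [-0.197  0.116] turn -0.004963227609112164
```

The mould estimate repeats to 0.3 mm, and the plate is now level. Shift (-1.9, +1.2) mm, go down onto the pins' tapers, and watch the force.

```bash
python3 -m crank '[[-0.19,0.12,0,0,0,0,0.5],[0,0,0,0,0,0,0.5],[0,0,0,0,0,0,0.5]]'; python3 -m crank '[[0,0,-0.3,0,0,0,0.5],[0,0,-0.3,0,0,0,0.5],[0,0,-0.2,0,0,0,0.5],[0,0,0,0,0,0,0.5],[0,0,0,0,0,0,0.5]]'; python3 -m crank '[[0,0,-0.2,0,0,0,0.5],[0,0,0,0,0,0,0.5]]'
```

```text
clock: 12.15
eef_pos: [0.504, -0.0292, 0.1338]
eef_rot: [0.793, 0.609, 0.007, 0.005]
ft_force: [-0.5, 0.3, -2.8]
opening: 0.0586
clock: 12.65
eef_pos: [0.5039, -0.0292, 0.1254]
eef_rot: [0.793, 0.609, 0.007, 0.005]
ft_force: [-0.4, -0.3, -3.8]
opening: 0.059
clock: 12.85
eef_pos: [0.5039, -0.0292, 0.1234]
eef_rot: [0.793, 0.609, 0.007, 0.005]
ft_force: [-0.4, -0.8, -2.6]
opening: 0.0588
```

```bash
python3 -m crank '[[0,0,-0.15,0,0,0,0.5],[0,0,0,0,0,0,0.5]]'; python3 -m crank '[[0,0,-0.15,0,0,0,0.5],[0,0,0,0,0,0,0.5]]'
```

```text
clock: 13.05
eef_pos: [0.5039, -0.0292, 0.1219]
eef_rot: [0.793, 0.609, 0.007, 0.005]
ft_force: [0.3, 1.0, -3.0]
opening: 0.0589
clock: 13.25
eef_pos: [0.5038, -0.0292, 0.1204]
eef_rot: [0.793, 0.609, 0.007, 0.005]
ft_force: [0.1, -0.5, -3.0]
opening: 0.0589
```

```bash
python3 - <<'E'
from h import *
im=snap('wrist','w10');cv2.imwrite('pics/w10d.png',cv2.resize(im[100:345,175:335],None,fx=2.4,fy=2.4,interpolation=cv2.INTER_CUBIC))
s=observe();print(s['clock'],s['eef_pos'],s['ft_force'],s['wrist_torque'])
E
```

```text
13.3 [ 0.50389613 -0.02920665  0.12046699] [ 0.97388896  1.0316816  -2.14623751] [ 0.0430814  -0.02870926 -0.00247666]
```

View pics/w10d.png

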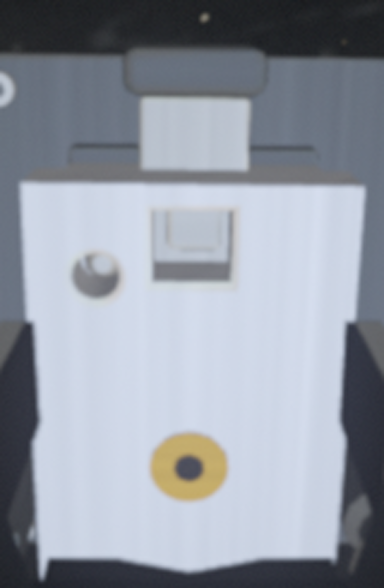

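The small pin's top shows inside its hole at (103,263), the horn is central in the window, and there is no side load. Continue down.

```bash
python3 -m crank '[[0,0,-0.15,0,0,0,0.5],[0,0,0,0,0,0,0.5]]'; python3 -m crank '[[0,0,-0.15,0,0,0,0.5],[0,0,0,0,0,0,0.5]]';  python3 -m crank '[[0,0,-0.1,0,0,0,0.5],[0,0,0,0,0,0,0.5]]'
```

```text
clock: 13.5
eef_pos: [0.5039, -0.0292, 0.1189]
eef_rot: [0.793, 0.609, 0.007, 0.005]
ft_force: [0.1, 0.1, -2.9]
opening: 0.0591
clock: 13.7
eef_pos: [0.5041, -0.0292, 0.1182]
eef_rot: [0.793, 0.609, 0.007, 0.005]
ft_force: [-1.2, 0.8, 1.6]
opening: 0.0588
clock: 13.9
eef_pos: [0.5041, -0.0292, 0.1173]
eef_rot: [0.793, 0.609, 0.007, 0.005]
ft_force: [-2.9, 0.7, 3.8]
opening: 0.0589
```

Contact is at about 5 mm above the face: the ejector pins. Press on.

```bash
python3 -m crank '[[0,0,-0.15,0,0,0,0.5],[0,0,0,0,0,0,0.5]]'; python3 -m crank '[[0,0,-0.15,0,0,0,0.5],[0,0,0,0,0,0,0.5]]';  python3 -m crank '[[0,0,-0.15,0,0,0,0.5],[0,0,0,0,0,0,0.5]]'
```

```text
clock: 14.1
eef_pos: [0.5041, -0.0292, 0.1153]
eef_rot: [0.793, 0.609, 0.007, 0.005]
ft_force: [-2.3, 0.2, 3.5]
opening: 0.0589
clock: 14.3
eef_pos: [0.5041, -0.0292, 0.1135]
eef_rot: [0.793, 0.609, 0.007, 0.005]
ft_force: [-2.1, 1.4, 3.4]
opening: 0.0589
clock: 14.5
eef_pos: [0.5041, -0.0292, 0.1129]
eef_rot: [0.793, 0.609, 0.007, 0.005]
ft_force: [-3.4, 1.5, 7.4]
opening: 0.0589
```

```bash
python3 -m crank '[[0,0,-0.15,0,0,0,0.5],[0,0,0,0,0,0,0.5]]'; python3 -m crank '[[0,0,-0.2,0,0,0,0.5],[0,0,0,0,0,0,0.5]]';  python3 -m crank '[[0,0,-0.2,0,0,0,0.5],[0,0,0,0,0,0,0.5]]'
```

```text
clock: 14.7
eef_pos: [0.5042, -0.0292, 0.1128]
eef_rot: [0.793, 0.609, 0.007, 0.005]
ft_force: [-6.3, 1.6, 13.7]
opening: 0.0588
clock: 14.9
eef_pos: [0.5042, -0.0292, 0.1127]
eef_rot: [0.793, 0.609, 0.007, 0.005]
ft_force: [-10.5, 2.2, 23.1]
opening: 0.059
clock: 15.1
eef_pos: [0.5043, -0.0292, 0.1126]
eef_rot: [0.793, 0.609, 0.007, 0.005]
ft_force: [-14.4, 2.0, 32.6]
opening: 0.059
```

Hard stop at the expected flush height. Relax, open, rise and inspect.

```bash
python3 -m crank '[[0,0,0.5,0,0,0,0.5],[0,0,0,0,0,0,0.15],[0,0,0,0,0,0,0.15],[0,0,0,0,0,0,0.15],[0,0,2,0,0,0,0.15],[0,0,4,0,0,0,0.15],[0,-1,4,0,0.017,0,0],[0,-2,4,0,0,0,0],[0,-1,3,0,0,0,0],[0,0,0,0,0,0,0],[0,0,0,0,0,0,0],[0,0,0,0,0,0,0]]'; python3 - <<'E'
from h import *
im=snap('wrist','w11');cv2.imwrite('pics/w11b.png',cv2.resize(im,(800,600),interpolation=cv2.INTER_CUBIC))
cv2.imwrite('pics/w11c.png',cv2.resize(im[70:220,190:340],None,fx=4,fy=4,interpolation=cv2.INTER_CUBIC))
s=observe();print(s['clock'],s['eef_pos'],s['eef_rot'],s['ft_force'])
E
```

```text
clock: 16.3
eef_pos: [0.5034, -0.0689, 0.2794]
eef_rot: [0.793, 0.609, -0.001, -0.001]
ft_force: [0.0, 0.9, -0.2]
opening: 0.0857
16.35 [ 0.50332652 -0.06878334  0.27915267] [ 0.79298903  0.60923212 -0.00130206 -0.00171201] [-0.1287074   0.04001631  0.14571409]
```

View pics/w11b.png

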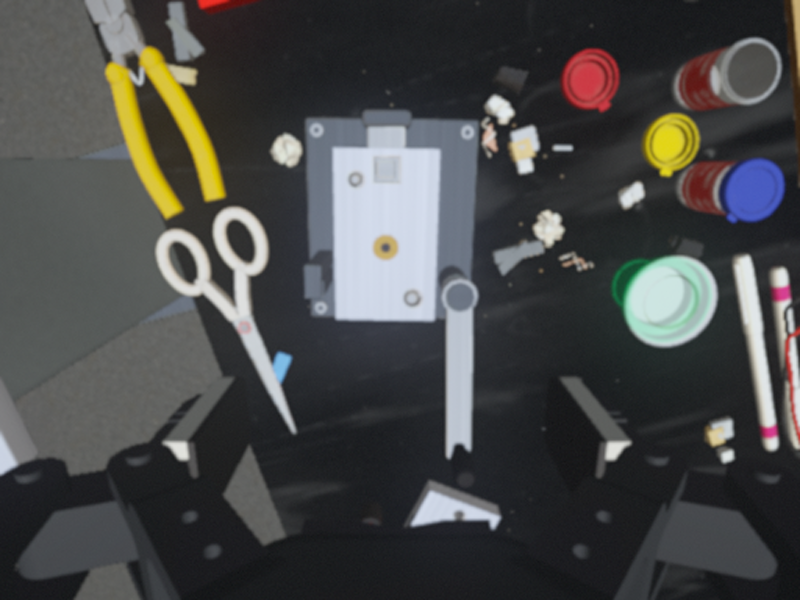

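View pics/w11c.png

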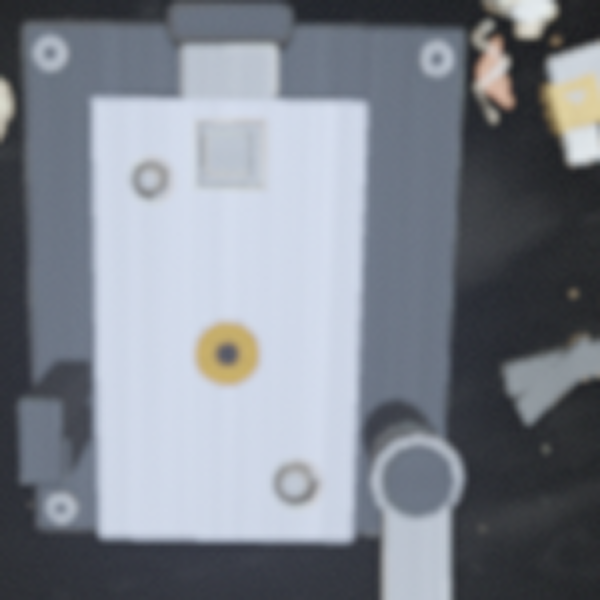

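The plate is seated, with both pin heads level in their holes at (355,180) and (412,298) and the horn filling the window at (387,168). One more press near the middle with shut fingers to make it flush at the -y end too.

```bash
python3 -m crank '[[-0.5,1.1,-3,0,0,0,1],[0,0,-4,0,0,0,1],[0,0,-4,0,0,0,1],[0,0,-2.9,0,0,0,1],[0,0,0,0,0,0,1],[0,0,0,0,0,0,1],[0,0,-0.3,0,0,0,1],[0,0,-0.3,0,0,0,1],[0,0,0,0,0,0,1]]'; python3 -m crank '[[0,0,-0.3,0,0,0,1],[0,0,0,0,0,0,1]]';python3 -m crank '[[0,0,-0.3,0,0,0,1],[0,0,0,0,0,0,1]]'
```

```text
clock: 17.25
eef_pos: [0.4995, -0.0583, 0.1376]
eef_rot: [0.793, 0.609, 0.001, 0.001]
ft_force: [0.3, 0.6, -1.1]
opening: 0.0002
clock: 17.45
eef_pos: [0.4989, -0.0582, 0.1336]
eef_rot: [0.793, 0.609, 0.0, 0.0]
ft_force: [-0.7, -0.1, -0.9]
opening: -0.0001
clock: 17.65
eef_pos: [0.4987, -0.0582, 0.1302]
eef_rot: [0.793, 0.609, -0.0, -0.0]
ft_force: [-0.0, 0.5, 0.1]
opening: 0.0001
```

```bash
python3 -m crank '[[0,0,-0.3,0,0,0,1],[0,0,-0.2,0,0,0,1],[0,0,0,0,0,0,1]]'; python3 -m crank '[[0,0,-0.3,0,0,0,1],[0,0,0,0,0,0,1]]';python3 -m crank '[[0,0,-0.3,0,0,0,1],[0,0,0,0,0,0,1]]'
```

```text
clock: 17.95
eef_pos: [0.4987, -0.0582, 0.1251]
eef_rot: [0.793, 0.609, -0.0, -0.0]
ft_force: [-0.3, -1.5, -0.4]
opening: -0.0003
clock: 18.15
eef_pos: [0.4988, -0.0582, 0.1222]
eef_rot: [0.793, 0.609, -0.0, -0.0]
ft_force: [-0.5, -0.1, 0.9]
opening: -0.0
clock: 18.35
eef_pos: [0.4994, -0.0583, 0.1207]
eef_rot: [0.793, 0.609, 0.0, 0.0]
ft_force: [-1.1, 0.2, 4.9]
opening: -0.0001
```

```bash
python3 -m crank '[[0,0,-0.3,0,0,0,1],[0,0,0,0,0,0,1]]';python3 -m crank '[[0,0,-0.4,0,0,0,1],[0,0,0,0,0,0,1],[0,0,0,0,0,0,1]]'
```

```text
clock: 18.55
eef_pos: [0.4995, -0.0583, 0.1206]
eef_rot: [0.793, 0.609, 0.0, 0.001]
ft_force: [-8.6, 1.2, 18.2]
opening: 0.0001
clock: 18.85
eef_pos: [0.4995, -0.0583, 0.1205]
eef_rot: [0.793, 0.609, 0.001, 0.001]
ft_force: [-16.3, 2.9, 36.6]
opening: 0.0002
```

Plate is solid at tip height 47.5 mm, which is flush. Compute the strap sweep.

```bash
python3 - <<'E'
from h import *
th,t=-.2744,np.array([.5019,-.0431]);Q=np.array([[np.cos(th),-np.sin(th)],[np.sin(th),np.cos(th)]])
k=(Q.T@(onz('wrist',(464/1.5625,479/1.5625),.092,'w11')[:2]-t)*1e3);s0=np.arctan2(-(k[1]+34),-(k[0]-46));print('knob',k,s0)
prev=observe()['eef_pos'][:2]*100;prev=np.array([49.95,-5.83])
for s,o in [(s0,32),(s0,22),(1.45,20),(1.3,20),(1.15,20),(1.0,20),(.85,20),(.7,20),(.55,20),(.4,20),(.25,20),(.1,20),(0,20)]:
    m=np.array([46-104*np.cos(s)+o*np.sin(s),-34-104*np.sin(s)-o*np.cos(s)])/1e3
    w=(Q@m+t)*100;print(round(s,2),(m*1e3).round(1),w.round(2),'d',(w-prev).round(2));prev=w
E
```

```text
knob [  49.82340875 -138.29690064] 1.6074388097664938
1.61 [  81.8 -136.8] [ 54.36 -19.69] d [  4.41 -13.86]
1.61 [  71.8 -137.1] [ 53.39 -19.45] d [-0.97  0.24]
1.45 [  53.3 -139.7] [ 51.54 -19.2 ] d [-1.85  0.26]
1.3 [  37.5 -139.6] [ 50.01 -18.76] d [-1.53  0.44]
1.15 [  21.8 -137.1] [ 48.57 -18.1 ] d [-1.44  0.66]
1.0 [   6.6 -132.3] [ 47.24 -17.23] d [-1.33  0.87]
0.85 [  -7.6 -125.3] [ 46.06 -16.17] d [-1.18  1.06]
0.7 [ -20.7 -116.3] [ 45.05 -14.94] d [-1.01  1.22]
0.55 [ -32.2 -105.4] [ 44.23 -13.58] d [-0.82  1.36]
0.4 [-42.  -92.9] [ 43.63 -12.12] d [-0.6   1.47]
0.25 [-49.8 -79.1] [ 43.25 -10.57] d [-0.38  1.54]
0.1 [-55.5 -64.3] [43.11 -8.99] d [-0.14  1.58]
0 [-58. -54.] [43.14 -7.94] d [0.04 1.06]
```

```bash
python3 -m crank '[[0,0,2,0,0,0,1],[0,0,5,0,0,0,1],[1,-3.5,0,0,0,0,1],[1.2,-3.5,0,0,0,0,1],[1.2,-3.5,0,0,0,0,1],[1,-3.4,0,0,0,0,1],[0,0,0,0,0,0,1],[0,0,0,0,0,0,1]]'
```

```text
clock: 19.65
eef_pos: [0.5428, -0.1977, 0.1821]
eef_rot: [0.794, 0.608, -0.0, -0.001]
ft_force: [-0.9, 0.5, 0.2]
opening: -0.0001
```

```bash
python3 -m crank '[[0,0,-2.3,0,0,0,1],[0,0,-2,0,0,0,1],[0,0,0,0,0,0,1],[-0.97,0.24,0,0,0,0,1],[-0.95,0.14,0,0,0,0,1],[-0.9,0.12,0,0,0,0,1],[-0.76,0.22,0,0,0,0,1],[-0.77,0.22,0,0,0,0,1],[-1.44,0.66,0,0,0,0,1],[-1.33,0.87,0,0,0,0,1],[-1.18,1.06,0,0,0,0,1],[-1.01,1.22,0,0,0,0,1],[-0.82,1.36,0,0,0,0,1],[-0.6,1.47,0,0,0,0,1],[0,0,0,0,0,0,1]]'; python3 - <<'E'
from h import *
im=snap('wrist','w12');cv2.imwrite('pics/w12b.png',cv2.resize(im,(800,600)))
E
```

```text
clock: 21.15
eef_pos: [0.4346, -0.1197, 0.1395]
eef_rot: [0.793, 0.61, -0.0, -0.001]
ft_force: [0.0, -0.1, 0.4]
opening: -0.0002
```

View pics/w12b.png

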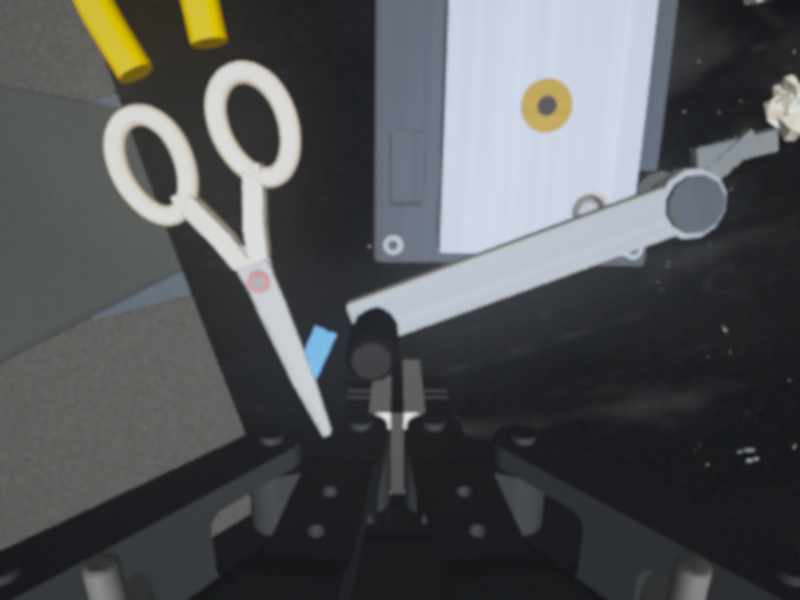

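The strap is at about 0.3 rad and already sliding over the plate, with the knob at (375,350) ahead of the fingers. Finish the sweep.

```bash
python3 -m crank '[[-0.3,0.77,0,0,0,0,1],[-0.3,0.77,0,0,0,0,1],[-0.15,0.79,0,0,0,0,1],[-0.1,0.79,0,0,0,0,1],[0,0.6,0,0,0,0,1],[0,0,0,0,0,0,1]]';python3 -m crank '[[0.04,0.4,0,0,0,0,1],[0,0,0,0,0,0,1]]';python3 -m crank '[[0.05,0.3,0,0,0,0,1],[0,0,0,0,0,0,1]]'
```

```text
clock: 21.8
eef_pos: [0.4271, -0.0833, 0.1395]
eef_rot: [0.793, 0.61, 0.0, -0.0]
ft_force: [-0.6, -0.2, 0.3]
opening: 0.0002
clock: 22.0
eef_pos: [0.4276, -0.0799, 0.1396]
eef_rot: [0.793, 0.609, 0.0, -0.0]
ft_force: [-0.2, -0.5, 0.4]
opening: 0.0001
clock: 22.2
eef_pos: [0.4281, -0.077, 0.1396]
eef_rot: [0.793, 0.609, 0.0, -0.0]
ft_force: [-0.8, 0.6, -0.4]
opening: 0.0001
```

```bash
python3 -m crank '[[0.05,0.2,0,0,0,0,1],[0,0,0,0,0,0,1]]';python3 -m crank '[[0.05,0.2,0,0,0,0,1],[0,0,0,0,0,0,1]]';python3 - <<'E'
from h import *
im=snap('wrist','w13');cv2.imwrite('pics/w13b.png',cv2.resize(im,(800,600)))
s=observe();th,t=-.2744,np.array([.5019,-.0431]);Q=np.array([[np.cos(th),-np.sin(th)],[np.sin(th),np.cos(th)]]);print(Q.T@(s['eef_pos'][:2]-t))
E
```

```text
clock: 22.4
eef_pos: [0.4283, -0.0765, 0.1396]
eef_rot: [0.793, 0.609, -0.002, 0.001]
ft_force: [-0.9, -5.8, -0.4]
opening: -0.0003
clock: 22.6
eef_pos: [0.4284, -0.076, 0.1397]
eef_rot: [0.793, 0.609, -0.003, 0.002]
ft_force: [-4.0, -9.8, -0.7]
opening: 0.0
[-0.06185282 -0.05158333]
```

View pics/w13b.png

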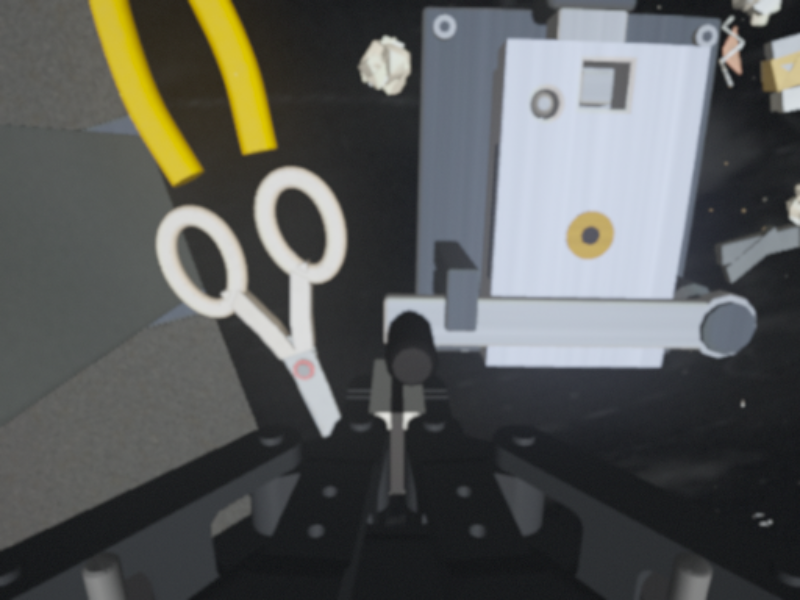

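The strap lies straight across under the keeper, and 10 N shows it is against its stop. Back off and take the final look.

```bash
python3 -m crank '[[-0.2,-0.8,0,0,0,0,1],[-0.3,-1.5,0,0,0,0,1],[0,0,4,0,0,0,1],[1,0,5,0,0,0,1],[2,1,5,0,0,0,0],[2,1,2,0,0,0,0],[2,0,0,0,0,0,0],[0,0,0,0,0,0,0],[0,0,0,0,0,0,0],[0,0,0,0,0,0,0]]'; python3 - <<'E'
from h import *
im=snap('wrist','w14');cv2.imwrite('pics/w14b.png',cv2.resize(im,(800,600),interpolation=cv2.INTER_CUBIC))
im=snap('side','s14');cv2.imwrite('pics/s14b.png',cv2.resize(im[120:340,150:330],None,fx=2.7,fy=2.7,interpolation=cv2.INTER_CUBIC))
s=observe();print(s['clock'],s['eef_pos'],s['ft_force'])
E
```

```text
clock: 23.65
eef_pos: [0.4912, -0.0771, 0.2933]
eef_rot: [0.793, 0.609, -0.001, -0.001]
ft_force: [-0.7, 0.8, -0.6]
opening: 0.0846
23.75 [ 0.491321   -0.0771372   0.29366381] [0.18179564 0.40306733 0.45522513]
```

View pics/w14b.png

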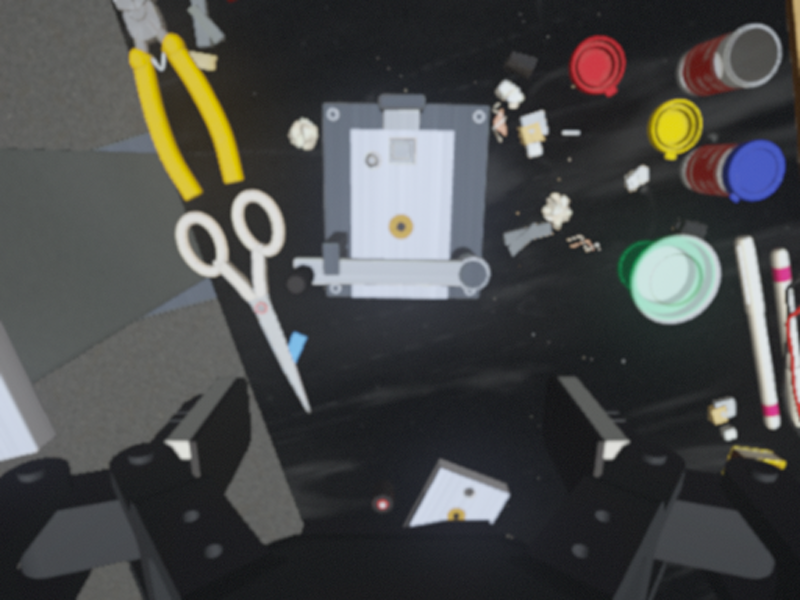

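View pics/s14b.png

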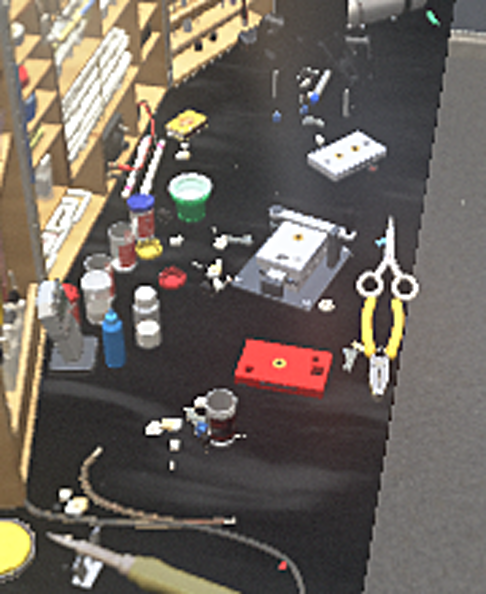

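The mould is closed. The strap runs level under the keeper from the nut at (473,275) to the knob at (298,275), the core's push plate is tight against the block, and the bystanders and spare are in place. A last numeric check of the strap and plate, then hand in.

```bash
python3 - <<'E'
from h import *
k=1.5625;th,t=-.2744,np.array([.5019,-.0431]);Q=np.array([[np.cos(th),-np.sin(th)],[np.sin(th),np.cos(th)]])
m=lambda u,v,z:(Q.T@(onz('wrist',(u/k,v/k),z,'w14')[:2]-t)*1e3).round(1)
kn=m(298,283,.092);print('knob',kn,np.arctan2(-(kn[1]+34),-(kn[0]-46)),'ring',m(401,226,.048),'nut',m(473,275,.061),'core far edge',m(402,95,.0325),'plate +y corners',m(350,128,.048),m(454,130,.048))
job_done()
E
```

```text
knob [-56.8 -33.4] -0.005836509601319689 ring [ 0.9 -6.1] nut [ 46.  -34.3] core far edge [ 0.4 73.8] plate +y corners [-30.8  52.7] [32.  52.3]
the job is handed in; nothing more can be done
```

The mould is closed and the job is handed in at about 24 s of the 72 s allowed. The hand-in itself reports no verdict.

- **Core:** I pushed it in until it hit a hard stop at about 13 N. The last picture puts its push plate at y ≈ 74 mm, where home is 75 mm.
- **Strap, first move:** I swung it clear to about 1.6 rad before lowering the top half.
- **Top half:** I gripped the matching half (one brass ring, with a window), set it over both pins and pressed it to a hard stop. A second press with shut fingers put its top at about 47.5 mm, where flush is 48 mm. The last picture puts its ring and +y corners within about 1 mm of nominal.
- **Strap, closing:** I swung it under the keeper to its stop, where it held at about 10 N. The last picture gives about -0.01 rad.
- **Robot:** it is clear of everything, and the spare and bystanders looked undisturbed.

**Problems on the way:**
- While picking up the top half, the fingertips pressed on the bench with about 20 N. That left the plate tilted about 0.02 rad in the grip, which I corrected before lowering it.
- My first alignment reading was taken before the arm had settled and was about 2 mm off. I measured again just above the pins before lowering the plate.

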